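# Reset the ratcheted pan tally and count the first pan

### The arm

A 6-joint arm with a two-finger parallel gripper is mounted at the origin on a cart in front of the work surface, level with it; the furniture and walls round the work are solid. World frame = base frame: x ahead of the robot, y to its left, z up, the work surface at z = 0. Lengths are in m, angles in rad, forces in N, time in s.
With the tool pointing down it reaches from about 0.25 to 0.725 m from the base axis. Payload 4 kg.
Tool frame: the origin (TCP) lies on the centre line of the jaws, within the pads' length; the fingertips stand 14 mm ahead of it and the grasp point (between the pads) lies 5 mm behind it; z points along the fingers, x is the direction in which the jaws open and shut, and the axes are right-handed (so a half turn about z gives the same grasp; the last joint's range is limited). The gripper opens to 85 mm and grips with 20 to 120 N. Pads are 22 mm wide; open, the fingers measure 114 mm over their backs; the gripper's body (76 mm by 85 mm) begins 54 mm behind the grasp point. The pads swing forward as they close: fully open they stand 13 mm farther back than shut.
Start: joints at [1.267, 0.241, 0.005, 1.335, 0, 1.571], TCP at [0.15, 0.477, 0.245] pointing down, gripper open.
Joint ranges: [-2.72, 2.72], [-1.05, 1.87], [-1.09, 1.28], [-1.99, 2.15], [-1.42, 1.44], [-3.14, 3.14]. Speed limits (rad/s): [2.79, 2.79, 3.14, 3.14, 3.14, 3.14].

### API

Orientations are given as a unit quaternion [x, y, z, w].
In Python, from workcell import bot gives the robot as it stands.
- The arm moves only by the tool play_rows, never from a script. Its argument "motion" is a list of rows, each an object with "fingers": the closure, from -1 (fully open) to 1 (shut), so that 0 is half open; "translation": the shift along the tool's x, y, z in cm, a list of three; "roll": the turn about the tool's z in degrees. A call has 1 to 20 rows; each row is the pose to reach, as a shift and turn from the pose commanded when the call began, along the tool's axes at that moment; what a row does not reach only later rows make up. A row lasts 1/12 s, in which the tool goes at most 41.7 mm and 7.16 degrees, less where a joint would pass 70% of its speed; a pose out of reach is approached as far as the arm can. A call with a gripper value outside its range is refused whole. The fingers move at their own pace and stop on an object; the grip force is fixed at half the most. Time passes only in rows, so rows that repeat a pose let the fingers close. It gives the time, the measured TCP pose, the force and the opening at its end, in the units of the state.
- bot.get_obs(): the state, without advancing time (a new reading comes with each control period).
- bot.camera(name): name is "scene" or "side" or "wrist"; returns a dict with "pixels" (420x560x3 uint8, red, green, blue), "intrinsics" (3x3 intrinsics, pixels), "k1" (the pictures are not rectified: a ray, as slopes to the right and down, at radius r is drawn at 1 + k1 r^2 times it, then the intrinsics apply), "world_to_cam" (4x4, takes a point from world to camera coordinates). Camera axes: x right, y down, z forward; pixel columns grow to the right and rows downward; lengths in m; the calibration is good to about 2 mm. A picture is of the moment at which its call begins. There is no depth.
- bot.job_done(): hands the job in, once; it reports no verdict.
The state is a dict: "clock": time; "joint_pos": joint angles; "joint_vel": joint speeds; "tau": joint torques, N m; "eef_pos": TCP position; "tool_rot": TCP orientation; "ft_force": force on the tool from outside, world axes, zero at the start; "ft_torque": the same for the moment, N m; "grip_width": finger opening in m.
Only numpy, scipy, OpenCV 4.12 (cv2) and the standard library are available. Lean on these libraries where they do the work, as an engineer would, in place of code of your own. Each camera call takes 0.05 s, during which the arm holds its last target. There are 200 camera calls.

### The job

Start a new batch on the pan tally, the low square metal plate with the round pointer dial: lift the dial by its bar grip so that it comes clear of the ratchet pawl, turn it back anticlockwise (seen from above) to the long zero mark, and let it down again onto the pawl. Then advance it clockwise by just one click to count the first pan, and leave it seated.

Things in the scene. Friction and masses are not known exactly. Their poses are not given: they have to be found in the camera images.
- dial_grip (a point): Centre of the black bar grip on the dial, 60 mm above the worktop when seated (rises with the dial). Bar 52 mm long, 16 thick, from 15 mm below to 11 mm above this point, upright on the middle of a flat steel disc 100 mm across, 10 thick. x: level along the bar, towards the end with the black pointer line; y: across the bar (grip along y, from above); z: up, the dial's axis.
- tally: The tally's fixed square aluminium plate, 136 x 136 mm, top 18 mm up; origin under its centre, on the dial's axis. The long zero bar stands at its +y edge, three round studs 30, 60 and 90 degrees clockwise from it (the last at +x), the sprung pawl under the dial's rim at -x. The red-topped kitchen timer elsewhere is not part of the job.
- dial (a joint): Dial angle (rad), growing clockwise from above; 0 = pointer at the zero bar, hard stop; upper stop 1.94. A click is 0.524 (30 degrees): the pawl drops in at 0.46, 0.99 and 1.51, after which the seated dial cannot turn back past that angle. Friction (0.05 N m) holds it where left. Starts at 1.10 to 1.40.
- dial_lift (a joint): How far the dial is lifted off its seat (m): 0 seated, 0.014 upper stop. Above 0.007 its teeth are clear of the pawl and it turns freely both ways. Lifting takes about 5 N; its weight and a light spring push it down again.

How it is judged:
On the way, in this order (a step that is already met when the one before it is completed fails the run):
1. the dial is lifted clear of the pawl (value of joint dial_lift above 0.006 m), for 0.1 s.
2. the dial is back at zero (within 10 degrees) and seated again (value of joint dial below 0.175 rad and value of joint dial_lift below 0.002 m), for 0.1 s.
At the end, for the whole second after the job is handed in: The dial is seated (lifted less than 2 mm), at rest, one click past zero: past the first click and short of the second (0.45 to 0.97 rad) (value of joint dial between 0.45 and 0.97 rad and value of joint dial_lift below 0.002 m and velocity of joint dial between -0.05 and 0.05 rad/s); the robot touches nothing.
It also fails if it takes over 32 s, if anything falls off the work surface, if the arm or the gripper's body presses on something with over 40 N, if the wrist force passes 120 N, or if a joint passes its speed limit or range.

## Working session

There is one attempt and no reset: what is moved stays moved. The work goes in short steps, Python scripts to look and compute and a tool call to move; the robot and the scene stay as the last step left them, time stands still between calls to the robot, and variables do not carry over. Pictures are saved under pics/ and viewed, about 8 in all and at most 12, crops included, and the job is handed in when it is done.

Besides the shell and the picture viewer there is one more tool, called after "Emit:" in YAML: its name, and indented under it one key for each argument. play_rows: Moves the arm, as the interface text tells. Its arguments: {"type":"object","properties":{"motion":{"type":"array","items":{"type":"object","properties":{"fingers":{"type":"number"},"translation":{"type":"array","items":{"type":"number"}},"roll":{"type":"number"}}}}},"required":["motion"]}

```bash
mkdir -p pics; cat > h.py <<'E'
import numpy as np, cv2
from workcell import bot
def snap(n,f):
    c=bot.camera(n); cv2.imwrite('pics/'+f,c['pixels'][:,:,::-1]); np.savez('pics/'+f+'.npz',K=c['intrinsics'],k1=c['k1'],T=c['world_to_cam']); return c
def ray(f,uv,z):
    d=np.load('pics/'+f+'.npz'); K,k1,T=d['K'],float(d['k1']),d['T']
    p=cv2.undistortPoints(np.array([[uv]],float),K,np.array([k1,0,0,0,0.]))[0,0]
    R,t=T[:3,:3],T[:3,3]; o=-R.T@t; v=R.T@np.array([p[0],p[1],1]); return o+v*(z-o[2])/v[2]
E
python3 - <<'E'
from h import *
o=bot.get_obs(); print(o)
ims=[snap(n,n+'1.png')['pixels'] for n in('scene','side')]
cv2.imwrite('pics/w1.png',snap('wrist','wrist1.png')['pixels'][:,:,::-1])
E
```

```text
{'clock': 0.0, 'joint_pos': array([1.26702722e+00, 2.41456321e-01, 3.72980949e-03, 1.33518605e+00,
       3.72734323e-06, 1.57078159e+00]), 'joint_vel': array([ 0.00018389,  0.00164853, -0.00050113,  0.00122716, -0.00108232,
       -0.00047372]), 'tau': array([ 2.50978492e-04, -3.72319329e+01,  2.52406955e+01,  1.68595836e-02,
        7.57170574e-05, -2.07733500e-06]), 'eef_pos': array([0.14938046, 0.4765406 , 0.2443934 ]), 'tool_rot': array([ 8.05947688e-01,  5.91985814e-01, -8.53899009e-04,  6.24875349e-04]), 'ft_force': array([ 0.52729049, -0.32272209,  0.30959811]), 'ft_torque': array([ 0.05299778,  0.03347642, -0.02631614]), 'grip_width': 0.08557691858796443}
```

View pics/scene1.png

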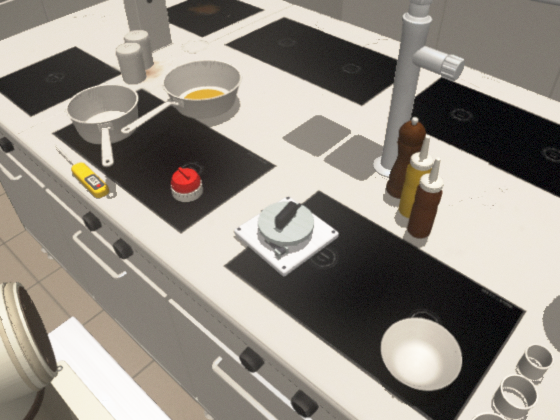

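View pics/wrist1.png

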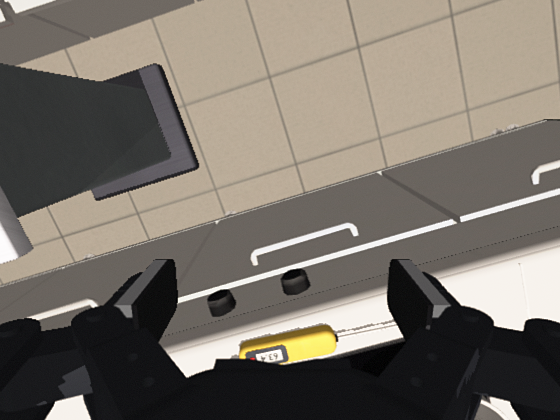

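The scene shows the tally at about (287,232), with the dial centre near (287,222). The wrist view shows only the floor and the worktop edge. I'll enlarge the tally next.

```bash
python3 - <<'E'
import cv2
a=cv2.imread('pics/scene1.png')[185:285,222:352]; cv2.imwrite('pics/c1.png',cv2.resize(a,None,fx=6,fy=6,interpolation=cv2.INTER_CUBIC))
E
```

```text
(no output)
```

View pics/c1.png

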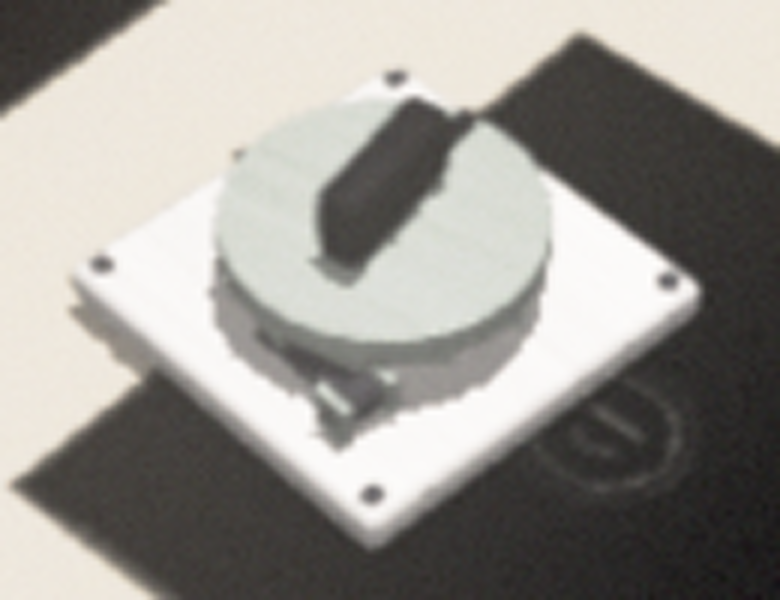

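View pics/side1.png

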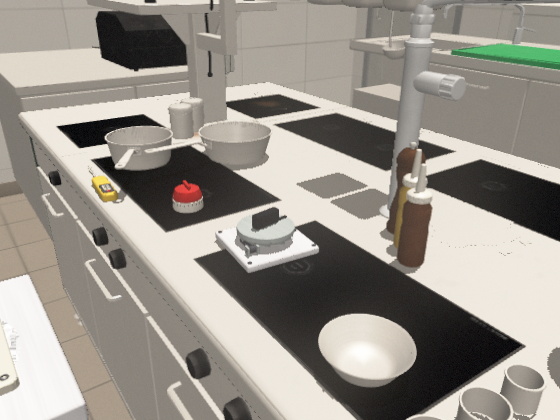

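The crop shows the plate screws at (101,264), (668,282), (371,494) and (396,77), and the pawl at about (345,395). The bar points up and to the right, with the pointer line at about (465,117). The side view agrees.

```bash
python3 - <<'E'
from h import *
f='scene1.png'
g=lambda u,v,z: ray(f,((u+.5)/6-.5+222,(v+.5)/6-.5+185),z)
S=np.array([g(*p,.018) for p in((101,264),(396,77),(668,282),(371,494))]); print(S, S.mean(0))
print('sides',[np.linalg.norm(S[i]-S[i-1]) for i in range(4)])
D=[g(*p,.045) for p in((215,225),(552,225),(390,97),(375,342))]; print('disc',D,np.mean(D,0))
print('pawl',g(345,395,.022))
print('pointer',g(470,117,.045)); a=g(320,195,.071);b=g(412,98,.071);print('bar top edge',a,b,np.degrees(np.arctan2(*(b-a)[1::-1])))
for i in range(4): d=S[i]-S[i-1]; print(np.degrees(np.arctan2(d[1],d[0])))
T=np.load('pics/scene1.png.npz')['T'];print(-T[:3,:3].T@T[:3,3])
E
```

```text
[[ 0.45244024  0.08282781  0.018     ]
 [ 0.57283178  0.07111583  0.018     ]
 [ 0.55994291 -0.04887852  0.018     ]
 [ 0.4408099  -0.0366232   0.018     ]] [0.50650621 0.01711048 0.018     ]
sides [np.float64(0.12001586787283175), np.float64(0.1209598810024627), np.float64(0.1206845735481253), np.float64(0.11976170869046358)]
disc [array([0.46895114, 0.04962117, 0.045     ]), array([ 0.53431942, -0.0237284 ,  0.045     ]), array([0.5433678 , 0.04751711, 0.045     ]), array([ 0.46600376, -0.0156505 ,  0.045     ])] [0.50316053 0.01443985 0.045     ]
pawl [ 0.46041419 -0.00905121  0.022     ]
pointer [0.5529001  0.02362827 0.045     ]
bar top edge [0.47977878 0.01743159 0.071     ] [0.52685737 0.02428281 0.071     ] 8.279985552524431
84.43893198638106
-5.556389744926067
-96.13076207370852
174.12659083515646
[ 0.05257305 -0.38812801  0.66862095]
```

Emit:
play_rows:
  motion:
    - {"fingers":-1,"translation":[-8,12,0],"roll":35}
    - {"fingers":-1,"translation":[-16,24,0],"roll":75}
    - {"fingers":-1,"translation":[-25,36,0],"roll":115}
    - {"fingers":-1,"translation":[-33.2,47.8,3],"roll":154}
    - {"fingers":-1,"translation":[-33.2,47.8,5],"roll":154}
    - {"fingers":-1,"translation":[-33.2,47.8,5],"roll":154}
    - {"fingers":-1,"translation":[-33.2,47.8,5],"roll":154}
    - {"fingers":-1,"translation":[-33.2,47.8,5],"roll":154}
    - {"fingers":-1,"translation":[-33.2,47.8,5],"roll":154}
    - {"fingers":-1,"translation":[-33.2,47.8,5],"roll":154}
    - {"fingers":-1,"translation":[-33.2,47.8,5],"roll":154}
    - {"fingers":-1,"translation":[-33.2,47.8,5],"roll":154}
    - {"fingers":-1,"translation":[-33.2,47.8,5],"roll":154}
    - {"fingers":-1,"translation":[-33.2,47.8,5],"roll":154}
    - {"fingers":-1,"translation":[-33.2,47.8,5],"roll":154}
    - {"fingers":-1,"translation":[-33.2,47.8,5],"roll":154}
    - {"fingers":-1,"translation":[-33.2,47.8,5],"roll":154}
    - {"fingers":-1,"translation":[-33.2,47.8,5],"roll":154}
    - {"fingers":-1,"translation":[-33.2,47.8,5],"roll":154}
    - {"fingers":-1,"translation":[-33.2,47.8,5],"roll":154}

```text
clock: 1.82
eef_pos: [0.5061, 0.0171, 0.1949]
tool_rot: [0.814, -0.581, -0.0, 0.0]
ft_force: [0.1, -0.2, 0.1]
grip_width: 0.0851
```

```bash
python3 - <<'E'
from h import *
snap('wrist','wrist2.png'); o=bot.get_obs(); print(o['joint_pos'],o['eef_pos'],o['tool_rot'])
E
```

```text
[ 3.39689713e-02  2.81557231e-01 -7.40682206e-02  1.21613142e+00
 -1.04869890e-05  2.84795787e+00] [0.50609183 0.017195   0.19489901] [ 8.12949830e-01 -5.82333532e-01 -3.77515893e-04  2.96933207e-04]
```

View pics/wrist2.png

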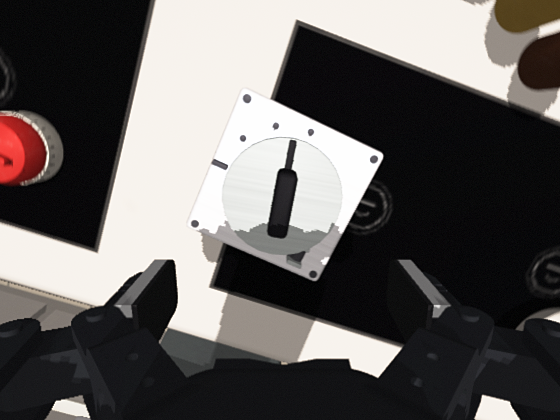

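The wrist view shows the plate screws at (247,98), (375,159), (313,274) and (195,225), and the zero bar at (219,164). The studs are clockwise of it, the pointer tip is at (292,142), and the bar top runs from about (288,170) to (277,236). This agrees with my frame.

```bash
python3 - <<'E'
from h import *
f='wrist2.png'
S=np.array([ray(f,p,.018) for p in((247,98),(375,159),(313,274),(195,225))]);print(S,S.mean(0))
c=S.mean(0)
an=lambda d:np.degrees(np.arctan2(d[1],d[0]))
print([an(S[i]-S[i-1]) for i in range(4)])
print('zero',an(ray(f,(219,164),.02)-c))
print('disc',np.mean([ray(f,p,.045) for p in((222,196),(342,196),(289,137),(276,255))],0))
a=ray(f,(288,169),.071);b=ray(f,(277,237),.071);p=ray(f,(292,142),.045)
print(a,b,(a+b)/2,np.linalg.norm(a-b),an(a-b),p,an(p-c))
a=cv2.imread('pics/wrist2.png')[120:270,200:360]; cv2.imwrite('pics/c2.png',cv2.resize(a,None,fx=4,fy=4,interpolation=cv2.INTER_CUBIC))
E
```

```text
[[ 0.57178562  0.0701592   0.018     ]
 [ 0.55956934 -0.05028421  0.018     ]
 [ 0.43970451 -0.03708461  0.018     ]
 [ 0.45059168  0.08187242  0.018     ]] [0.50541279 0.0161657  0.018     ]
[np.float64(-5.520409260496988), np.float64(-95.79156577458068), np.float64(173.7158703611994), np.float64(84.77074752972598)]
zero 83.98409708589244
disc [0.50705245 0.01710205 0.045     ]
[0.53420425 0.02193204 0.071     ] [0.48220542 0.01271872 0.071     ] [0.50820483 0.01732538 0.071     ] 0.05280874364225745 10.047581166857634 [0.55166586 0.02422197 0.045     ] 9.880548092181733
```

View pics/c2.png

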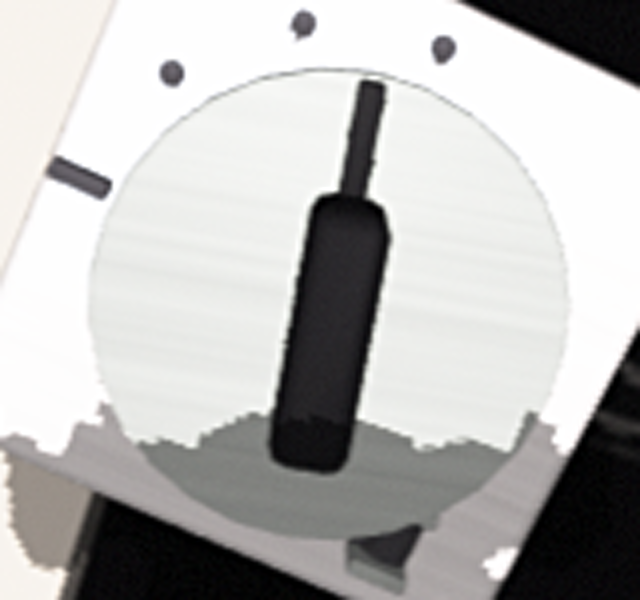

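The bar length measures 52.8 mm against the expected 52. The centre is about (0.506, 0.017), the bar is at about 9.5° and zero is at about 84.2°, so the dial reads about 1.30 rad. I'll descend and grip.

Emit:
play_rows:
  motion:
    - {"fingers":-0.3,"translation":[0,0,4],"roll":5}
    - {"fingers":-0.3,"translation":[0,0,8],"roll":9.3}
    - {"fingers":-0.3,"translation":[0,0,11],"roll":9.3}
    - {"fingers":-0.3,"translation":[0,0,12.5],"roll":9.3}
    - {"fingers":-0.3,"translation":[0,0,13],"roll":9.3}
    - {"fingers":-0.3,"translation":[0,0,13.1],"roll":9.3}
    - {"fingers":-0.3,"translation":[0,0,13.1],"roll":9.3}
    - {"fingers":-0.3,"translation":[0,0,13.1],"roll":9.3}

```text
clock: 2.53
eef_pos: [0.5078, 0.0174, 0.0658]
tool_rot: [0.767, -0.642, 0.001, -0.001]
ft_force: [-0.2, 0.5, 0.2]
grip_width: 0.0557
```

Emit:
play_rows:
  motion:
    - {"fingers":0.2,"translation":[0,0,0],"roll":0}
    - {"fingers":0.4,"translation":[0,0,0],"roll":0}
    - {"fingers":0.5,"translation":[0,0,0],"roll":0}
    - {"fingers":0.6,"translation":[0,0,0],"roll":0}
    - {"fingers":0.8,"translation":[0,0,0],"roll":0}
    - {"fingers":1,"translation":[0,0,0],"roll":0}
    - {"fingers":1,"translation":[0,0,0],"roll":0}
    - {"fingers":1,"translation":[0,0,0],"roll":0}
    - {"fingers":1,"translation":[0,0,0],"roll":0}

```text
clock: 3.28
eef_pos: [0.5068, 0.0172, 0.065]
tool_rot: [0.766, -0.642, 0.001, -0.0]
ft_force: [-1.6, -1.0, 5.9]
grip_width: 0.0149
```

Gripped at 14.9 mm wide. Next is the lift.

Emit:
play_rows:
  motion:
    - {"fingers":1,"translation":[0,0,-0.4],"roll":0}
    - {"fingers":1,"translation":[0,0,-0.8],"roll":0}
    - {"fingers":1,"translation":[0,0,-1.15],"roll":0}
    - {"fingers":1,"translation":[0,0,-1.15],"roll":0}
    - {"fingers":1,"translation":[0,0,-1.15],"roll":0}
    - {"fingers":1,"translation":[0,0,-1.15],"roll":0}

```text
clock: 3.78
eef_pos: [0.5067, 0.0171, 0.0756]
tool_rot: [0.766, -0.642, 0.0, -0.0]
ft_force: [3.9, -0.8, -5.0]
grip_width: 0.0147
```

```bash
python3 - <<'E'
from h import *
snap('side','side3.png'); o=bot.get_obs(); print(o['joint_pos'],o['eef_pos'],o['ft_force'],o['ft_torque'],o['clock'])
a=cv2.imread('pics/side1.png')[190:290,200:330];b=cv2.imread('pics/side3.png')[190:290,200:330]
cv2.imwrite('pics/c3.png',cv2.resize(np.hstack([a,b]),None,fx=3,fy=3,interpolation=cv2.INTER_CUBIC))
E
```

```text
[ 3.40355574e-02  3.94704630e-01 -2.52376623e-01  9.23267452e-01
 -3.47534209e-04  3.00025104e+00] [0.50667633 0.017151   0.07559358] [ 4.07802313 -0.4887622  -5.61888239] [-0.34684351 -0.90743466  0.00701286] 3.8333
```

View pics/c3.png

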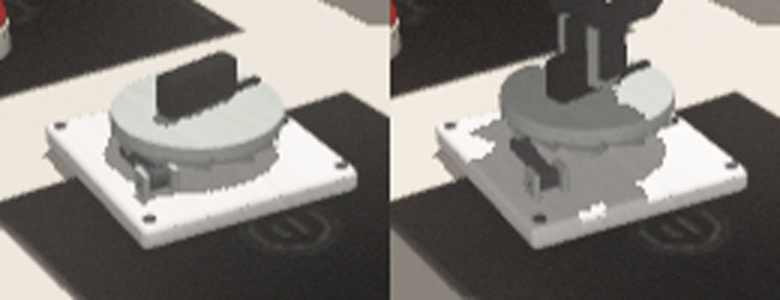

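The side view before and after shows the disc lifted clear of the pawl. The wrist reads −5.6 N and the lift is about 10.6 mm. Now I'll turn it anticlockwise by 71°, stopping about 3° short of zero.

Emit:
play_rows:
  motion:
    - {"fingers":1,"translation":[0,0,0],"roll":-3}
    - {"fingers":1,"translation":[0,0,0],"roll":-8}
    - {"fingers":1,"translation":[0,0,0],"roll":-13}
    - {"fingers":1,"translation":[0,0,0],"roll":-18}
    - {"fingers":1,"translation":[0,0,0],"roll":-23}
    - {"fingers":1,"translation":[0,0,0],"roll":-28}
    - {"fingers":1,"translation":[0,0,0],"roll":-33}
    - {"fingers":1,"translation":[0,0,0],"roll":-38}
    - {"fingers":1,"translation":[0,0,0],"roll":-43}
    - {"fingers":1,"translation":[0,0,0],"roll":-48}
    - {"fingers":1,"translation":[0,0,0],"roll":-53}
    - {"fingers":1,"translation":[0,0,0],"roll":-58}
    - {"fingers":1,"translation":[0,0,0],"roll":-62}
    - {"fingers":1,"translation":[0,0,0],"roll":-66}
    - {"fingers":1,"translation":[0,0,0],"roll":-69}
    - {"fingers":1,"translation":[0,0,0],"roll":-71}
    - {"fingers":1,"translation":[0,0,0],"roll":-71}
    - {"fingers":1,"translation":[0,0,0],"roll":-71}
    - {"fingers":1,"translation":[0,0,0],"roll":-71}

```text
clock: 5.42
eef_pos: [0.5046, 0.0191, 0.075]
tool_rot: [0.997, -0.078, -0.002, -0.002]
ft_force: [-1.0, 5.3, -6.5]
grip_width: 0.0146
```

```bash
python3 - <<'E'
from h import *
snap('scene','scene4.png'); snap('wrist','wrist4.png'); o=bot.get_obs(); print(o['joint_pos'],o['eef_pos'],o['tool_rot'],o['ft_force'],o['ft_torque'],o['clock'])
a=cv2.imread('pics/scene4.png')[175:275,222:352]
cv2.imwrite('pics/c4.png',np.hstack([cv2.resize(a,(390,300),interpolation=cv2.INTER_CUBIC),cv2.resize(cv2.imread('pics/wrist4.png'),(400,300))]))
E
```

```text
[ 0.03551502  0.3946965  -0.25416502  0.9255126   0.00405269  1.76213633] [0.50461959 0.0191031  0.07503578] [ 0.99696243 -0.07783702 -0.00200675 -0.00181084] [-0.43675788  4.87051075 -5.23189215] [1.2883439  0.01780617 0.04468273] 5.5167
```

View pics/c4.png

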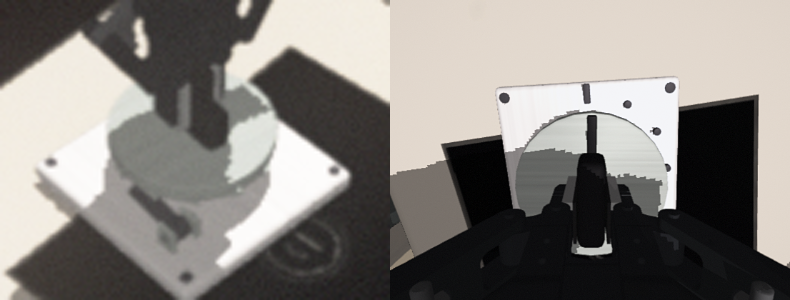

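The wrist view shows the pointer just clockwise of the zero bar, and the tool angle gives a dial reading of about 3°. I'll lower it, then release so it seats itself.

Emit:
play_rows:
  motion:
    - {"fingers":1,"translation":[0,0,0.4],"roll":0}
    - {"fingers":1,"translation":[0,0,0.8],"roll":0}
    - {"fingers":1,"translation":[0,0,1.1],"roll":0}
    - {"fingers":1,"translation":[0,0,1.2],"roll":0}
    - {"fingers":1,"translation":[0,0,1.2],"roll":0}
    - {"fingers":1,"translation":[0,0,1.2],"roll":0}
    - {"fingers":1,"translation":[0,0,1.2],"roll":0}

```text
clock: 6.1
eef_pos: [0.5047, 0.0191, 0.065]
tool_rot: [0.997, -0.078, -0.001, -0.002]
ft_force: [-5.3, 6.3, 9.2]
grip_width: 0.0147
```

Emit:
play_rows:
  motion:
    - {"fingers":0.3,"translation":[0,0,0],"roll":0}
    - {"fingers":0.3,"translation":[0,0,0],"roll":0}
    - {"fingers":0.3,"translation":[0,0,0],"roll":0}
    - {"fingers":0.3,"translation":[0,0,0],"roll":0}
    - {"fingers":0.3,"translation":[0,0,0],"roll":0}

```text
clock: 6.52
eef_pos: [0.5065, 0.017, 0.0638]
tool_rot: [0.997, -0.078, 0.0, 0.0]
ft_force: [-0.5, 0.7, -0.6]
grip_width: 0.0301
```

```bash
python3 - <<'E'
from h import *
snap('side','side5.png'); snap('wrist','wrist5.png'); o=bot.get_obs(); print(o['eef_pos'],o['tool_rot'],o['ft_force'],o['ft_torque'],o['clock'],o['grip_width'])
a=cv2.imread('pics/side5.png')[190:290,200:330]
cv2.imwrite('pics/c5.png',np.hstack([cv2.resize(a,(390,300),interpolation=cv2.INTER_CUBIC),cv2.resize(cv2.imread('pics/wrist5.png'),(400,300))]))
E
```

```text
[0.50640831 0.01710448 0.06373532] [ 9.96937841e-01 -7.81979995e-02 -3.94597196e-05  1.10565696e-04] [-0.10242186  0.18079385  0.18397503] [ 0.00912175  0.00261912 -0.02080496] 6.6167 0.029788836977547355
```

View pics/c5.png

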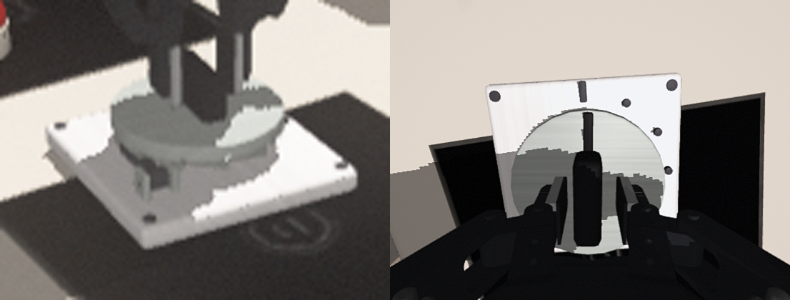

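The disc is seated again, with the pointer about 3° past the zero bar. The force fell to about 0 on release. I'll shift 1.5 mm to centre on the axis, regrip, and turn clockwise to about 40°.

Emit:
play_rows:
  motion:
    - {"fingers":0.3,"translation":[-0.15,0,0],"roll":0}
    - {"fingers":0.6,"translation":[-0.15,0,0],"roll":0}
    - {"fingers":1,"translation":[-0.15,0,0],"roll":0}
    - {"fingers":1,"translation":[-0.15,0,0],"roll":0}
    - {"fingers":1,"translation":[-0.15,0,0],"roll":0}
    - {"fingers":1,"translation":[-0.15,0,0],"roll":0}
    - {"fingers":1,"translation":[-0.15,0,0],"roll":0}
    - {"fingers":1,"translation":[-0.15,0,0],"roll":3}
    - {"fingers":1,"translation":[-0.15,0,0],"roll":7}
    - {"fingers":1,"translation":[-0.15,0,0],"roll":12}
    - {"fingers":1,"translation":[-0.15,0,0],"roll":17}
    - {"fingers":1,"translation":[-0.15,0,0],"roll":22}
    - {"fingers":1,"translation":[-0.15,0,0],"roll":27}
    - {"fingers":1,"translation":[-0.15,0,0],"roll":32}
    - {"fingers":1,"translation":[-0.15,0,0],"roll":35}
    - {"fingers":1,"translation":[-0.15,0,0],"roll":37}
    - {"fingers":1,"translation":[-0.15,0,0],"roll":37}
    - {"fingers":1,"translation":[-0.15,0,0],"roll":37}
    - {"fingers":1,"translation":[-0.15,0,0],"roll":37}

```text
clock: 8.2
eef_pos: [0.5049, 0.0173, 0.0639]
tool_rot: [0.921, -0.39, 0.0, 0.0]
ft_force: [-2.1, -0.9, 3.3]
grip_width: 0.0146
```

Emit:
play_rows:
  motion:
    - {"fingers":0.3,"translation":[0,0,0],"roll":0}
    - {"fingers":0.3,"translation":[0,0,0],"roll":0}
    - {"fingers":0.3,"translation":[0,0,0],"roll":0}
    - {"fingers":0.3,"translation":[0,0,0],"roll":0}
    - {"fingers":0.3,"translation":[0,0,0],"roll":0}
    - {"fingers":0.3,"translation":[0,0,-1],"roll":0}
    - {"fingers":0.3,"translation":[0,0,-3],"roll":0}
    - {"fingers":0.3,"translation":[0,0,-6],"roll":0}
    - {"fingers":0.3,"translation":[0,0,-9],"roll":0}
    - {"fingers":0.3,"translation":[0,0,-12],"roll":0}
    - {"fingers":0.3,"translation":[0,0,-12],"roll":0}
    - {"fingers":0.3,"translation":[0,0,-12],"roll":0}

```text
clock: 9.2
eef_pos: [0.5066, 0.0176, 0.1867]
tool_rot: [0.921, -0.39, 0.003, -0.001]
ft_force: [-0.3, 0.0, -0.3]
grip_width: 0.0297
```

```bash
python3 - <<'E'
from h import *
snap('side','side6.png'); snap('wrist','wrist6.png'); o=bot.get_obs(); print(o['eef_pos'],o['tool_rot'],o['ft_force'],o['clock'],o['grip_width'])
a=cv2.imread('pics/side6.png')[190:290,200:330]
cv2.imwrite('pics/c6.png',np.hstack([cv2.resize(a,(390,300),interpolation=cv2.INTER_CUBIC),cv2.resize(cv2.imread('pics/wrist6.png'),(400,300))]))
E
```

```text
[0.50444816 0.01755414 0.18363217] [ 9.20693961e-01 -3.90285251e-01 -2.15938088e-04  7.46458216e-05] [-0.09594356  0.15792238  0.2128985 ] 9.3 0.029894543819456762
```

View pics/c6.png

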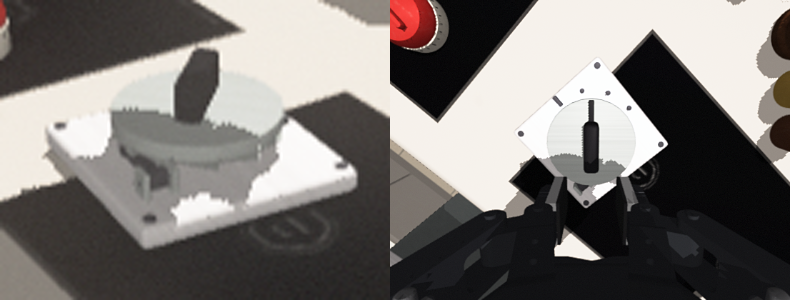

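The pointer sits just past the first stud, at about 40° or 0.70 rad. The disc is seated at the same height as at the start, and the gripper is clear. Handing in.

```bash
python3 - <<'E'
from h import *
p=ray('wrist6.png',(281.5,141),.045); print(84.2-np.degrees(np.arctan2(p[1]-.0172,p[0]-.505)))
print(bot.job_done())
E
```

```text
41.07046786998539
the job is handed in; nothing more can be done
None
```

I finished the job and handed it in at about 9.3 s of the 32 s allowed; no verdict is reported.

- **Lift and zero:** I gripped the bar and raised the dial about 10.6 mm, clear of the pawl. I turned it anticlockwise to about 3° from zero, lowered it, and released it so it seated by itself.
- **First click:** I regripped 1.5 mm over to centre on the axis, turned the dial clockwise to about 40°, released it and moved up clear.
- **Last checks:** The tool angle gave about 40° and the pointer in the wrist picture gave 41°. Both are about 0.70–0.72 rad, inside the 0.45–0.97 window. The side view shows the disc seated at its starting height, and the wrist force was about 0.

The highest wrist force I read was about 12 N, while setting the dial down. No check failed. The only disagreement was that my first estimate of the dial axis was about 2 mm off, which is why I shifted before regripping.

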